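Set the plaster arch under the marking stylus and clamp the carriage

ROBOT

A 6-joint arm with a two-finger parallel gripper is mounted at the origin on the work surface. World frame = base frame: x ahead of the robot, y to its left, z up, the work surface at z = 0. Lengths are in m, angles in degrees, forces in N, time in s.
With the tool pointing down it reaches from about 0.375 to 0.9 m from the base axis. Payload 3.1 kg.
Tool frame: the origin (TCP) lies on the centre line of the jaws, within the pads' length; the fingertips stand 19 mm ahead of it and the grasp point (between the pads) is the TCP (tips_ahead is the distance from the TCP to the fingertips, in m); z points along the fingers, y is the line along which they close (so a half turn about z gives the same grasp; the last joint's range is limited). The gripper opens to 87 mm and grips with 3 to 60 N. Pads are 19 mm wide; open, the fingers measure 117 mm over their backs; the gripper's body (75 mm by 190 mm) begins 51 mm behind the grasp point.
Start: joints at [-76.289, 30.224, 82.088, -0, 67.689, -10.227], TCP at [0.254, -0.571, 0.212] pointing down, gripper open.
Joint ranges: [-176.69, 176.69], [-43.24, 126.21], [12.49, 139.97], [-82, 262], [0, 151.66], [-163.58, 163.58]. Speed limits (degrees/s): [159.86, 159.86, 180, 180, 180, 180].

INTERFACE

Orientations are given as a 3x3 rotation matrix whose columns are the frame's x, y, z axes.
In Python, from rig import read_state, capture, hand_in, trace, landmark_of, tips_ahead gives the robot as it stands.
- The arm moves only by the shell command python3 -m jog 'ROWS'. ROWS is JSON, a list of rows, each an object of numbers: "tx", "ty", "tz": the shift along the tool's x, y, z in cm; "roll": the turn about the tool's z in rad; "jaw": the opening, from 0 (shut) to 1 (fully open). A call has 1 to 8 rows; each row shifts and turns the commanded pose from where the row before left it, along the tool's axes as they then stand; what a row does not reach is not made up. A row lasts 1/10 s, in which the tool goes at most 50 mm and 8.59 degrees, less where a joint would pass 70% of its speed; a pose out of reach is approached as far as the arm can. A call with a gripper value outside its range is refused whole. The fingers move at their own pace and stop on an object; the grip force is fixed at half the most. Time passes only in rows, so rows that do not move let the fingers close. It gives the time, the measured TCP pose, the force, the opening and the grip force at its end, in the units of the state.
- read_state(): the state, without advancing time (a new reading comes with each control period).
- capture(name): name is "scene" or "side" or "wrist"; returns a dict with "img" (480x640x3 uint8, red, green, blue), "vertical_fov" (degrees; the focal length in pixels is half the picture's height over the tangent of half this angle, whatever the lens; pixels are square), "cx", "cy" (the principal point, pixels), "cam_to_world" (4x4, takes a point from camera to world coordinates); the wrist camera has in their place "tool_from_camera" (4x4, takes a point from camera to tool coordinates, whose origin is the TCP and whose axes are the flange's). Camera axes: x right, y up, looking along -z (the intrinsics and any distortion apply to the point x, -y, -z); pixel columns grow to the right and rows downward; lengths in m; the calibration is good to about 2 mm. A picture is of the moment at which its call begins: read the wrist's pose just before it. There is no depth.
- hand_in(): hands the job in; it is judged then, once.
Trained networks look in the newest picture that a camera, given by its name, has taken for a name from the list of things; names that differ only in an ending like _2 or _b are one class to them, and where a whole thing is asked for, a point or a joint stands for the part that bears it (a point fixed in the world has none). Each returns a list of dicts, best first, with "p" (0 to 1); they miss things now and then, are a little off and sometimes report something else, mostly with a low value. They report only what shows in the picture. A call takes as long as a camera call. They do not tell look-alikes from the thing itself.
- trace(camera, thing): "pixels" (480x640 bool, what is visible of it) and "bbox" ([left, top, width, height] in pixels, round what is visible of it).
- landmark_of(camera, thing): "point" ([row, column] in pixels: a listed point, or the origin of a listed thing).
The state is a dict: "time_s": time; "joint_positions": joint angles; "qvel": joint speeds; "tau": joint torques, N m; "position": TCP position; "tcp_rot": TCP orientation; "force": force on the tool from outside, world axes, zero at the start; "moment": the same for the moment, N m; "opening": opening from 0.0 (shut) to 1.0 (fully open); "grasp_force": force on a finger pad.
Only numpy, scipy, OpenCV 4.12 (cv2) and the standard library are available. Lean on these libraries where they do the work, as an engineer would, in place of code of your own. Each camera call takes 0.05 s, during which the arm holds its last target. There are 200 camera calls.

TASK

First lift the plaster block that was left on the rail off the slide and stand it upright on the free bench, clear of the slide. Then turn the carriage's clamp knob anticlockwise until it is fully slack, push the carriage along its rail until its guide pin is right under the stylus, and with the carriage at rest there turn the knob clockwise until it is fully tight again. Leave the jar, the bowl, the spool and the tin as they stand.

Things in the scene. Friction and masses are not known exactly. Their poses are not given: they have to be found in the camera images.
- slide: Bench slide fixed to the bench: grey base plate 150 (x) by 460 (y) by 15 mm high with a raised steel rail 50 mm wide along its y axis, rail top 27 mm above the bench; end blocks 37 mm high at y = -224 and +224 mm. Origin: centre of its underside, on the bench. Its y axis is the direction in which the carriage travels away from its start end.
- carriage (a joint): Travel of the aluminium carriage along the slide's +y, 0 to 0.31 m; at 0 its centre is at y = -140 mm in the slide's frame. Deck 150 (x) by 90 (y) mm, from 30 to 42 mm above the bench; on it, towards +x, a plaster dental arch (58 by 66 mm, teeth tops at 63 mm), at x = -50 mm the clamp knob. Slack, it slides with about 3 N and stays where left; clamped, it resists almost 20 N.
- push_face (a point): Centre of the carriage deck's rear end face (the face that looks to the slide's -y), 36 mm above the bench; moves with the carriage. The front face is 90 mm further along +y.
- guide_pin (a point): Top of the upright steel guide pin, 6 mm thick, in the middle of the plaster arch on the carriage; 78 mm above the bench, at x = +35 mm in the slide's frame, 45 mm ahead (+y) of the rear face.
- clamp (a joint): Angle of the clamp knob, rad, 0 (fully clockwise, tight) to 1.35 (fully anticlockwise seen from above, slack); it has stops at both ends, takes about 0.2 Nm and stays where it is left.
- knob_grip (a point): On the clamp knob's vertical axis, 76.5 mm above the bench; turns with the knob, its x axis along the bar grip. Black bar 52 mm long, 13 mm thick, from 61.5 to 87.5 mm above the bench, on a black skirt 30 mm across. At x = -50 mm in the slide's frame, level with the guide pin in y. With the knob tight the bar lies across the rail (along the slide's x).
- stand: Stylus stand fixed to the bench beyond the slide's far (+x) side: dark base 50 (x) by 60 (y) by 12 mm, post 14 mm thick, top 111 mm high; a 9 mm wide arm, 100 to 108 mm above the bench, reaches 83 mm from the post towards its -x, over the slide. Origin: under the post, on the bench. Same yaw as the slide.
- stylus_tip (a point): Point of the downward steel stylus at the end of the stand's arm, 85 mm above the bench, 7 mm above the height of the guide pin's top. Its y axis is along the rail.
- block: Loose plaster block, 46 (x) by 56 (y) mm, 26 mm high, with a row of small teeth along its y axis on top (38 mm high over all); 140 g. Stands on the rail in the carriage's way. Origin: centre of its underside.
- jar: Bystander: closed clear jar, 52 mm across, 60 mm high, standing. Origin: centre of its underside.
- bowl: Bystander: small dark rubber bowl, 84 mm across, 42 mm high, standing. Origin: centre of its underside.
- spool: Bystander: steel spool, 52 mm across, 41 mm high, standing. Origin: centre of its underside.
- tin: Bystander: low aluminium tin, 60 mm across, 26 mm high. Origin: centre of its underside.
Things that resemble listed ones, but are neither listed nor needed, are in the scene too. What is shaped like the stand but blue or pink is not meant.

How it is judged (in metres and radians):
On the way, in this order (a step that is already met when the one before it is completed fails the run):
1. the plaster block stands upright on the bench, off the slide, let go, before the carriage has been moved by 20 mm (height (world z) of block between -0.004 and 0.004 m and angle between block's own z axis and vertical below 0.15 rad and linear speed of block below 0.02 m/s and distance of guide_pin from where it was at the start of the episode below 0.02 m and contact force between block and the fingers below 0.1 N), for 0.2 s.
2. the clamp knob is fully slack (turned beyond 1.1 rad) with the carriage not yet moved by 20 mm (value of joint clamp above 1.1 rad and distance of guide_pin from where it was at the start of the episode below 0.02 m), for 0.1 s.
3. the carriage is at rest with its guide pin under the stylus, within 5 mm along the rail, the knob still slack (y of guide_pin in the frame of stylus_tip between -0.005 and 0.005 m and value of joint clamp above 0.9 rad and velocity of joint carriage between -0.01 and 0.01 m/s), for 0.2 s.
At the end, for the whole second after the job is handed in: The guide pin is under the stylus within 5 mm along the rail, the carriage at rest, the clamp knob tight (below 0.15 rad), and the plaster block stands upright (within 0.15 rad) and still on the bench, its underside within 4 mm of the bench top, off the slide (y of guide_pin in the frame of stylus_tip between -0.005 and 0.005 m and value of joint clamp below 0.15 rad and velocity of joint carriage between -0.005 and 0.005 m/s and height (world z) of block between -0.004 and 0.004 m and angle between block's own z axis and vertical below 0.15 rad and linear speed of block below 0.02 m/s); the robot touches nothing.
It fails at once if the jar is shifted by more than 20 mm or tipped (distance of jar from where it was at the start of the episode above 0.02 m or angle between jar's own z axis and vertical above 0.3 rad).
It fails at once if the bowl is shifted by more than 20 mm or tipped (distance of bowl from where it was at the start of the episode above 0.02 m or angle between bowl's own z axis and vertical above 0.3 rad).
It fails at once if the spool is shifted by more than 20 mm or tipped (distance of spool from where it was at the start of the episode above 0.02 m or angle between spool's own z axis and vertical above 0.3 rad).
It fails at once if the tin is shifted by more than 20 mm or tipped (distance of tin from where it was at the start of the episode above 0.02 m or angle between tin's own z axis and vertical above 0.3 rad).
It also fails if it takes over 72 s, if anything falls off the work surface, if the arm or the gripper's body presses on something with over 40 N, if the wrist force passes 120 N, or if a joint passes its speed limit or range.

## Working session

There is one attempt and no reset: what is moved stays moved. The work goes in short steps, Python scripts to look and compute and a shell command to move; the robot and the scene stay as the last step left them, time stands still between calls to the robot, and variables do not carry over. Pictures are saved under pics/ and viewed, at most 13 in all, crops included, and the job is handed in when it is done.

```bash
ls; mkdir -p pics
cat > h.py <<'E'
import numpy as np, cv2
from rig import *
def ray(c,rc,tool=None):
    f=240/np.tan(np.radians(c["vertical_fov"]/2))
    d=np.array([(rc[1]-c["cx"])/f,-(rc[0]-c["cy"])/f,-1.])
    M=np.array(c["cam_to_world"]) if "cam_to_world" in c else tool@np.array(c["tool_from_camera"])
    return M[:3,3],M[:3,:3]@d
def at(c,rc,z,tool=None):
    o,d=ray(c,rc,tool); return o+d*(z-o[2])/d[2]
def T(s):
    M=np.eye(4);M[:3,:3]=s["tcp_rot"];M[:3,3]=s["position"];return M
E
cat > a.py <<'E'
from h import *
s=read_state();print(s["position"],s["tcp_rot"],s["opening"])
Z=dict(push_face=.036,guide_pin=.078,knob_grip=.0765,stylus_tip=.085,block=.027,slide=0,stand=0,jar=0,bowl=0,spool=0,tin=0)
for n in ("scene","side"):
    c=capture(n);cv2.imwrite(f"pics/{n}0.png",c["img"][:,:,::-1])
    print(n,{k:v for k,v in c.items() if k!="img"})
    for k,z in Z.items():
        for r in landmark_of(n,k)[:3]: print(k,round(r["p"],2),np.round(r["point"],1),np.round(at(c,r["point"],z),4))
E
python3 a.py
```

```text
pics
[ 0.25343448 -0.57047763  0.21085084] [[ 9.13981856e-01  4.05754705e-01 -5.35284220e-04]
 [ 4.05754888e-01 -9.13979473e-01  2.11979398e-03]
 [ 3.70877590e-04 -2.15464742e-03 -9.99997610e-01]] 0.994155653653152
scene {'vertical_fov': 53.5315191130729, 'cx': 320.37432269952365, 'cy': 235.4243618123851, 'cam_to_world': array([[ 0.68765965, -0.44232434,  0.57573725,  1.10523076],
       [ 0.72602917,  0.41630315, -0.54733292, -0.42304312],
       [ 0.00241744,  0.7943808 ,  0.60741526,  0.5958952 ],
       [ 0.        ,  0.        ,  0.        ,  1.        ]])}
push_face 0.97 [300.  196.2] [ 0.5615 -0.1873  0.036 ]
guide_pin 0.79 [284.2 223.3] [ 0.6013 -0.1552  0.078 ]
knob_grip 0.88 [260.5 201.1] [ 0.526  -0.1486  0.0765]
stylus_tip 0.97 [223.6 448.9] [0.7562 0.233  0.085 ]
stylus_tip 0.94 [168.5 398.1] [0.5631 0.3243 0.085 ]
stylus_tip 0.78 [226.8 358.3] [0.6494 0.105  0.085 ]
block 0.68 [267.6 293.4] [ 0.6021 -0.0118  0.027 ]
slide 0.68 [276.8 287.7] [ 0.5905 -0.0168  0.    ]
slide 0.57 [265.6 294.7] [0.5756 0.0133 0.    ]
stand 0.96 [283.6 475.7] [0.8394 0.2207 0.    ]
stand 0.7
[... 860 characters left out ...]
rip 0.65 [215.4 416.1] [ 0.5169 -0.1379  0.0765]
stylus_tip 0.96 [249.7 217.8] [0.76   0.2246 0.085 ]
stylus_tip 0.71 [335.9 251.8] [0.5618 0.3173 0.085 ]
stylus_tip 0.69 [243.1 295.9] [0.654  0.1061 0.085 ]
block 0.79 [244.4 349. ] [ 0.6002 -0.0078  0.027 ]
slide 0.73 [249.5 353.3] [ 0.5972 -0.0223  0.    ]
stand 0.97 [247.4 278.1] [0.7304 0.0871 0.    ]
stand 0.95 [331.7 227.3] [0.6485 0.3122 0.    ]
stand 0.92 [213.8 241.4] [ 0.8757  0.0674 -0.    ]
jar 0.69 [285.  410.8] [ 0.4417 -0.0237  0.    ]
bowl 0.94 [210.7 333.3] [ 0.7142 -0.0913  0.    ]
spool 0.57 [251.1 465. ] [ 0.4023 -0.1886 -0.    ]
spool 0.23 [246.9 273.4] [0.7395 0.0932 0.    ]
tin 0.79 [330.  352.7] [0.4663 0.1466 0.    ]
```

View pics/scene0.png

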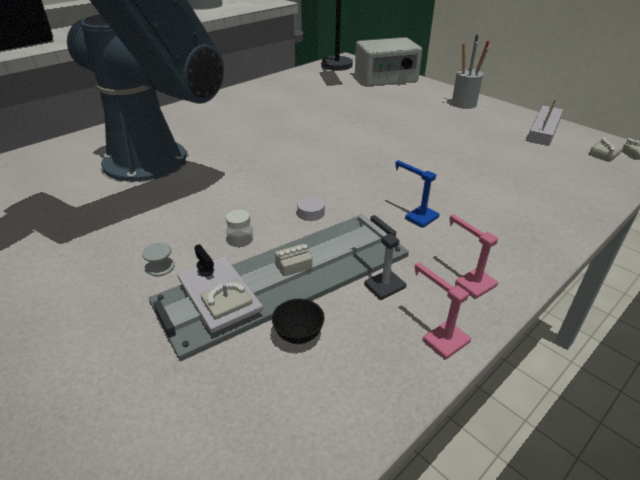

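View pics/side0.png

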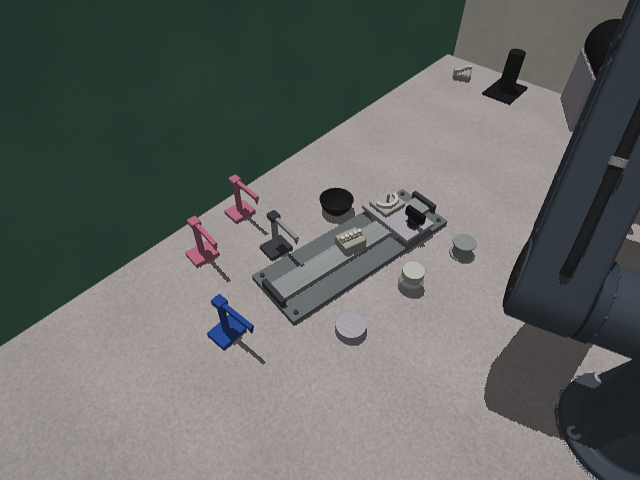

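Both views agree: carriage with its black knob at scene (204,262) and block at (294,260). The charcoal stand is at (388,280), with its arm tip about (373,220). The look-alike stands are blue (422,215) and pink (476,285) and (447,340), and there are far-off plaster arches at (605,148). I choose the charcoal stand and the block on the rail, and go over the slide to check both in a close crop.

```bash
python3 -m jog '[{"tz":-1,"roll":-0.137},{"tz":-1,"roll":-0.137},{"tz":-1,"roll":-0.137},{"tz":-1,"roll":-0.137},{"tz":-1,"roll":-0.137},{"tz":-1,"roll":-0.137},{"tz":-1,"roll":-0.137},{}]'
python3 -c "
from h import *
s=read_state();R=np.array(s['tcp_rot']);print(R,R.T@(np.array([.60,-.06,.29])-s['position']))"
```

```text
[[ 9.13993365e-01  4.05729132e-01  5.88403822e-06]
 [ 4.05729132e-01 -9.13993365e-01  1.37053223e-05]
 [ 1.09386204e-05 -1.01392479e-05 -1.00000000e+00]] [ 0.52400816 -0.32669087 -0.0781268 ]$[0]: bad value
```

```bash
python3 -m jog '[{"tz":-1,"roll":-0.137},{"tz":-1,"roll":-0.137},{"tz":-1,"roll":-0.137},{"tz":-1,"roll":-0.137},{"tz":-1,"roll":-0.137},{"tz":-1,"roll":-0.137},{"tz":-1,"roll":-0.137},{"tz":0}]'
python3 -c "
from h import *
s=read_state();R=np.array(s['tcp_rot']);print(R,s['position'],R.T@(np.array([.60,-.06,.29])-s['position']))"
```

```text
[[ 9.13993365e-01  4.05729132e-01  5.88403822e-06]
 [ 4.05729132e-01 -9.13993365e-01  1.37053223e-05]
 [ 1.09386204e-05 -1.01392479e-05 -1.00000000e+00]] [ 0.25360848 -0.57119759  0.21186416] [ 0.52400816 -0.32669087 -0.0781268 ]$[0]: bad value
```

```bash
python3 -m jog '[{"tx":0,"ty":0,"tz":-1,"roll":-0.137,"jaw":1},{"tx":0,"ty":0,"tz":-1,"roll":-0.137,"jaw":1},{"tx":0,"ty":0,"tz":-1,"roll":-0.137,"jaw":1},{"tx":0,"ty":0,"tz":-1,"roll":-0.137,"jaw":1},{"tx":0,"ty":0,"tz":-1,"roll":-0.137,"jaw":1},{"tx":0,"ty":0,"tz":-1,"roll":-0.137,"jaw":1},{"tx":0,"ty":0,"tz":-1,"roll":-0.137,"jaw":1},{"tx":0,"ty":0,"tz":0,"roll":0,"jaw":1}]'
python3 -c "
from h import *
s=read_state();R=np.array(s['tcp_rot']);print(R,s['position'],R.T@(np.array([.60,-.06,.29])-s['position']))"
```

```text
time_s: 2.0
position: [0.2538, -0.5721, 0.2835]
tcp_rot: [[0.193, 0.981, 0.001], [0.981, -0.193, -0.003], [-0.003, 0.001, -1.0]]
force: [-0.0, 0.2, -0.3]
opening: 1.002
grasp_force: 0.0
[[ 1.92964630e-01  9.81205391e-01  7.94850734e-04]
 [ 9.81200594e-01 -1.92960943e-01 -3.38655895e-03]
 [-3.16953475e-03  1.43339411e-03 -9.99993950e-01]] [ 0.25384639 -0.57214882  0.28346266] [ 0.56929541  0.24083244 -0.00799659]
```

```bash
python3 -m jog '[{"tx":4,"ty":2,"tz":0,"roll":0,"jaw":1},{"tx":4,"ty":2,"tz":0,"roll":0,"jaw":1},{"tx":4,"ty":2,"tz":0,"roll":0,"jaw":1},{"tx":4,"ty":2,"tz":0,"roll":0,"jaw":1},{"tx":4,"ty":2,"tz":0,"roll":0,"jaw":1},{"tx":4,"ty":2,"tz":0,"roll":0,"jaw":1},{"tx":4,"ty":2,"tz":0,"roll":0,"jaw":1},{"tx":4,"ty":2,"tz":0,"roll":0,"jaw":1}]' | head -2
python3 -m jog '[{"tx":4,"ty":2,"tz":-1,"roll":0,"jaw":1},{"tx":4,"ty":2,"tz":-1,"roll":0,"jaw":1},{"tx":4,"ty":2,"tz":-1,"roll":0,"jaw":1},{"tx":4,"ty":2,"tz":-1,"roll":0,"jaw":1},{"tx":4,"ty":0,"tz":0,"roll":0,"jaw":1},{"tx":4,"ty":0,"tz":0,"roll":0,"jaw":1},{"tx":0,"ty":0,"tz":0,"roll":0,"jaw":1},{"tx":0,"ty":0,"tz":0,"roll":0,"jaw":1}]' | head -3
cat > w.py <<'E'
import sys
from h import *
s=read_state();M=T(s);c=capture("wrist")
cv2.imwrite(f"pics/{sys.argv[1]}.png",c["img"][:,:,::-1])
print(s["position"],s["joint_positions"])
Z=dict(push_face=.036,guide_pin=.078,knob_grip=.0765,stylus_tip=.085,block=.027,slide=0,stand=0)
for k in sys.argv[2:] or Z:
    for r in landmark_of("wrist",k)[:3]: print(k,round(r["p"],2),np.round(r["point"],1),np.round(at(c,r["point"],Z[k],M),4))
for r in trace("wrist","block")[:2]:
    p=np.argwhere(r["pixels"]);rc=cv2.minAreaRect(p.astype(np.float32));print("blk",r["p"],rc)
    print([np.round(at(c,q,.053,M)[:2],4).tolist() for q in cv2.boxPoints(rc)])
E
python3 w.py w1
```

```text
time_s: 2.8
position: [0.473, -0.2863, 0.2814]
time_s: 3.6
position: [0.5969, -0.0672, 0.3213]
tcp_rot: [[0.193, 0.981, -0.001], [0.981, -0.193, -0.0], [-0.001, -0.001, -1.0]]
[ 0.59687644 -0.0671832   0.32126382] [-1.70488917e+01  2.24536133e+01  7.75171081e+01 -4.30576419e-02
  8.00767810e+01 -5.93583352e+00]
push_face 0.59 [ 58.2 396.1] [0.7211 0.0865 0.036 ]
guide_pin 0.85 [270.7 340.9] [ 0.6059 -0.1598  0.078 ]
stylus_tip 0.92 [ 43.2 481.7] [0.8027 0.0746 0.085 ]
stylus_tip 0.86 [ 41.9 339.3] [0.6509 0.1056 0.085 ]
block 0.65 [154.8 314.1] [ 0.5989 -0.0077  0.027 ]
slide 0.72 [165.6 311.4] [ 0.5913 -0.0226  0.    ]
slide 0.32 [185.2 207.7] [ 0.436  -0.0211  0.    ]
stand 0.92 [ 58.8 395. ] [0.7281 0.0923 0.    ]
blk 0.66 ((157.1768341064453, 314.5914611816406), (35.89025115966797, 44.835201263427734), 83.6598129272461)
[[0.5865, 0.0228], [0.5686, -0.0301], [0.6133, -0.044], [0.6297, 0.0096]]
blk 0.38 ((54.06549835205078, 386.86260986328125), (60.07196807861328, 94.60435485839844), 2.2906100749969482)
[[0.7637, 0.1125], [0.6558, 0.1297], [0.6474, 0.0662], [0.7601, 0.0485]]
```

View pics/w1.png

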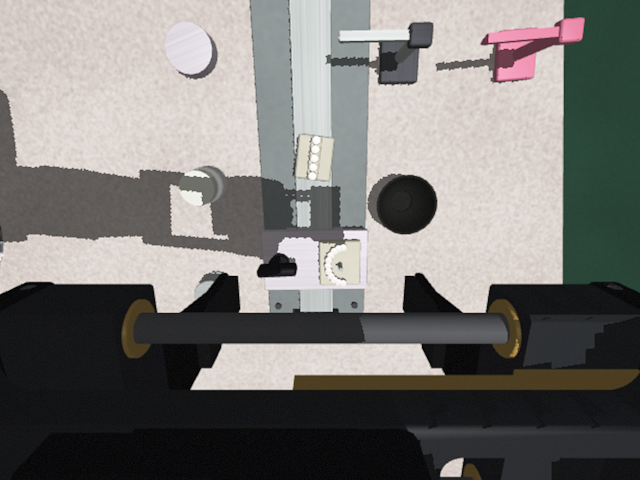

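The crop confirms it: the charcoal stand's tip is at about (340,37), the toothed block on the rail at (315,157) is turned about 6° from the slide, and the knob is at (278,267). Next I grasp the block.

```bash
python3 -m jog '[{"tx":0,"ty":0,"tz":2,"roll":0.11,"jaw":1},{"tx":2.8,"ty":-0.7,"tz":3,"roll":0,"jaw":1},{"tx":2.8,"ty":-0.7,"tz":4,"roll":0,"jaw":1},{"tx":0,"ty":0,"tz":4.5,"roll":0,"jaw":1},{"tx":0,"ty":0,"tz":4.5,"roll":0,"jaw":1},{"tx":0,"ty":0,"tz":3,"roll":0,"jaw":1},{"tx":0,"ty":0,"tz":0,"roll":0,"jaw":1},{"tx":0,"ty":0,"tz":0,"roll":0,"jaw":1}]'; python3 w.py w2 block slide stylus_tip
```

```text
time_s: 4.85
position: [0.6009, -0.0107, 0.1121]
tcp_rot: [[0.3, 0.954, -0.0], [0.954, -0.3, 0.0], [0.0, -0.0, -1.0]]
force: [1.3, 1.4, 0.6]
opening: 1.0
grasp_force: 0.0
[ 0.60090705 -0.01067688  0.11208833] [-1.16617328e+01  3.56321265e+01  9.06708613e+01  1.52908958e-03
  5.36991048e+01  5.78285530e+00]
block 0.87 [238.9 315.1] [ 0.5971 -0.0087  0.027 ]
block 0.7 [283.  462.2] [ 0.7026 -0.0818  0.027 ]
stylus_tip 0.87 [ 42.  348.1] [0.6529 0.1055 0.085 ]
blk 0.61 ((248.5, 318.5), (63.0, 83.0), 90.0)
[[0.5881, 0.0264], [0.5674, -0.0336], [0.6128, -0.0478], [0.6303, 0.0132]]
```

```bash
python3 -m jog '[{"tx":0,"ty":0,"tz":3,"roll":0,"jaw":1},{"tx":0,"ty":0,"tz":2,"roll":0,"jaw":1},{"tx":0,"ty":0,"tz":1.2,"roll":0,"jaw":1},{"tx":0,"ty":0,"tz":0,"roll":0,"jaw":1},{"tx":0,"ty":0,"tz":0,"roll":0,"jaw":0.5},{"tx":0,"ty":0,"tz":0,"roll":0,"jaw":0},{"tx":0,"ty":0,"tz":0,"roll":0,"jaw":0},{"tx":0,"ty":0,"tz":0,"roll":0,"jaw":0}]'; python3 -m jog '[{"tx":0,"ty":0,"tz":0,"roll":0,"jaw":0},{"tx":0,"ty":0,"tz":0,"roll":0,"jaw":0}]'
```

```text
time_s: 5.9
position: [0.601, -0.0104, 0.0507]
tcp_rot: [[0.299, 0.954, 0.001], [0.954, -0.299, -0.0], [0.0, 0.002, -1.0]]
force: [0.1, 0.8, 0.5]
opening: 0.722
grasp_force: 0.0
time_s: 6.1
position: [0.6006, -0.0103, 0.0501]
tcp_rot: [[0.299, 0.954, 0.0], [0.954, -0.299, -0.0], [0.0, 0.0, -1.0]]
force: [0.4, -0.6, 0.2]
opening: 0.539
grasp_force: 0.0
```

```bash
python3 -m jog '[{"tx":0,"ty":0,"tz":0,"roll":0,"jaw":0},{"tx":0,"ty":0,"tz":0,"roll":0,"jaw":0},{"tx":0,"ty":0,"tz":0,"roll":0,"jaw":0},{"tx":0,"ty":0,"tz":-2,"roll":0,"jaw":0},{"tx":0,"ty":0,"tz":-3,"roll":0,"jaw":0},{"tx":0,"ty":0,"tz":-3,"roll":0,"jaw":0},{"tx":0,"ty":0,"tz":0,"roll":0,"jaw":0}]' ; python3 -m jog '[{"tx":2.9,"ty":-3.6,"tz":0,"roll":0,"jaw":0},{"tx":2.9,"ty":-3.6,"tz":0,"roll":0,"jaw":0},{"tx":2.9,"ty":-3.6,"tz":0,"roll":0,"jaw":0},{"tx":2.9,"ty":-3.6,"tz":0,"roll":0,"jaw":0},{"tx":2.9,"ty":-3.6,"tz":0,"roll":0,"jaw":0},{"tx":2.9,"ty":-3.6,"tz":0,"roll":0,"jaw":0},{"tx":2.9,"ty":-3.6,"tz":0,"roll":0,"jaw":0},{"tx":0,"ty":0,"tz":0,"roll":0,"jaw":0}]'
```

```text
time_s: 6.8
position: [0.6037, -0.0109, 0.134]
tcp_rot: [[0.299, 0.954, 0.009], [0.954, -0.299, -0.002], [0.001, 0.009, -1.0]]
force: [0.2, -1.2, 0.6]
opening: 0.01
grasp_force: 0.0
time_s: 7.6
position: [0.4157, 0.2619, 0.129]
tcp_rot: [[0.293, 0.956, -0.005], [0.956, -0.293, -0.0], [-0.002, -0.004, -1.0]]
force: [0.2, 0.4, -0.1]
opening: 0.004
grasp_force: 0.0
```

The jaws shut on nothing, so I look at where the block is now.

```bash
cat > b.py <<'E'
from h import *
for n in ("scene","side"):
    c=capture(n);cv2.imwrite(f"pics/{n}1.png",c["img"][:,:,::-1])
    for k,z in dict(block=.027,guide_pin=.078,knob_grip=.0765,jar=0,bowl=0).items():
        for r in landmark_of(n,k)[:2]: print(n,k,round(r["p"],2),np.round(r["point"],1),np.round(at(c,r["point"],z),4))
    if n=="scene":
        cv2.imwrite("pics/crop1.png",cv2.resize(c["img"][180:360,140:430,::-1],None,fx=2.7,fy=2.7))
E
python3 b.py
```

```text
scene block 0.78 [267.4 291.7] [ 0.5996 -0.0137  0.027 ]
scene block 0.45 [237.6 236.9] [ 0.4592 -0.0341  0.027 ]
scene guide_pin 0.89 [282.2 224.1] [ 0.5984 -0.1516  0.078 ]
scene knob_grip 0.63 [258.2 200.6] [ 0.5202 -0.146   0.0765]
scene jar 0.83 [235.4 235.4] [ 0.4204 -0.0135  0.    ]
scene jar 0.44 [226.  361.2] [0.5758 0.1994 0.    ]
scene bowl 0.63 [334.7 301.5] [ 0.7116 -0.0904  0.    ]
scene bowl 0.56 [258.8 203.5] [ 0.4395 -0.102   0.    ]
side guide_pin 0.58 [250.3 463.2] [ 0.3862 -0.113   0.078 ]
side jar 0.74 [286.6 411.1] [ 0.4389 -0.0205  0.    ]
```

View pics/crop1.png

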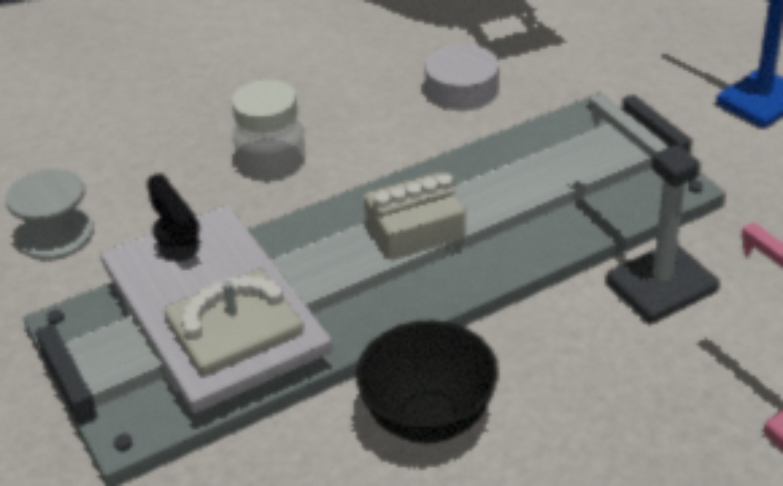

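The block is still on the rail, at crop (415,215), and not visibly moved. I check tips_ahead and the block's height.

```bash
python3 -c "
from h import *
import rig
print(tips_ahead if not callable(tips_ahead) else tips_ahead(), [k for k in dir(rig) if k[0]!='_'])
s=read_state();print({k:np.round(v,4) for k,v in s.items()})
"
```

```text
0.019 ['PlanningError', 'capture', 'hand_in', 'landmark_of', 'read_state', 'tips_ahead', 'trace']
{'time_s': np.float64(8.2), 'joint_positions': array([ 1.853010e+01,  2.749540e+01,  1.052912e+02, -3.000000e-04,
        4.721480e+01,  3.601760e+01]), 'qvel': array([ 0.3645, -0.019 ,  0.0309,  0.0366,  0.0575,  0.1314]), 'tau': array([-6.10000e-02, -3.57887e+01, -1.17078e+01,  5.94000e-02,
       -1.68000e-02, -4.00000e-04]), 'position': array([0.4212, 0.2582, 0.1298]), 'tcp_rot': array([[ 0.3005,  0.9538, -0.    ],
       [ 0.9538, -0.3005, -0.    ],
       [-0.    , -0.    , -1.    ]]), 'force': array([0.467 , 0.009 , 1.2483]), 'moment': array([-0.0073, -0.1051,  0.0035]), 'grasp_force': np.float64(0.0), 'opening': np.float64(0.0071)}
```

View pics/w2.png

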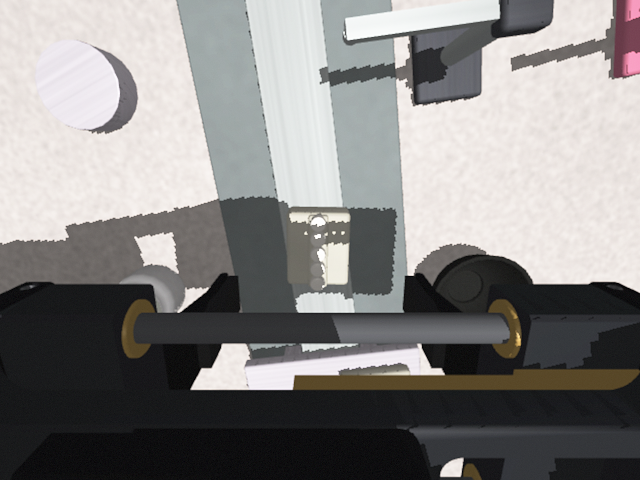

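```bash
python3 -m jog '[{"tx":-2.9,"ty":3.6,"tz":0,"roll":0,"jaw":1},{"tx":-2.9,"ty":3.6,"tz":0,"roll":0,"jaw":1},{"tx":-2.9,"ty":3.6,"tz":0,"roll":0,"jaw":1},{"tx":-2.9,"ty":3.6,"tz":0,"roll":0,"jaw":1},{"tx":-2.9,"ty":3.6,"tz":0,"roll":0,"jaw":1},{"tx":-2.9,"ty":3.6,"tz":0,"roll":0,"jaw":1},{"tx":-2.9,"ty":3.6,"tz":0,"roll":0,"jaw":1},{"tx":0,"ty":0,"tz":0,"roll":0,"jaw":1}]'; python3 -m jog '[{"tx":0,"ty":0,"tz":0,"roll":0,"jaw":1},{"tx":0,"ty":0,"tz":0,"roll":0,"jaw":1},{"tx":0,"ty":0,"tz":0,"roll":0,"jaw":1},{"tx":0,"ty":0,"tz":0,"roll":0,"jaw":1},{"tx":0,"ty":0,"tz":0,"roll":0,"jaw":1}]';  python3 w.py w3 block;python3 - <<'E'
from h import *
c=capture("wrist");f=240/np.tan(np.radians(c["vertical_fov"]/2));M=np.linalg.inv(c["tool_from_camera"])
print(c["tool_from_camera"],f,c["cx"],c["cy"])
for p in ([0,0,.019],[0,.0435,.019],[0,-.0435,.019],[0,0,.08]):
    q=M@np.r_[p,1];print(p,c["cy"]+f*q[1]/q[2],c["cx"]-f*q[0]/q[2])
E
```

```text
time_s: 9.0
position: [0.6055, -0.0164, 0.1303]
tcp_rot: [[0.305, 0.952, 0.007], [0.952, -0.305, -0.003], [-0.001, 0.007, -1.0]]
force: [0.1, 0.0, -0.0]
opening: 0.65
grasp_force: 0.0
time_s: 9.5
position: [0.6001, -0.0094, 0.13]
tcp_rot: [[0.298, 0.955, -0.0], [0.955, -0.298, 0.0], [0.0, -0.0, -1.0]]
force: [0.2, 0.2, 0.4]
opening: 0.992
grasp_force: 0.0
[ 0.60010902 -0.0093636   0.13000008] [-1.15522758e+01  3.41553616e+01  9.00624347e+01  1.11097015e-03
  5.57884841e+01  5.78087020e+00]
block 0.76 [233.1 315.5] [ 0.5963 -0.0074  0.027 ]
blk 0.69 ((243.0, 320.5), (59.0, 78.0), 90.0)
[[0.5881, 0.0263], [0.5677, -0.034], [0.6131, -0.0481], [0.6306, 0.0131]]
blk 0.47 ((189.3936767578125, 302.24090576171875), (395.7371520996094, 200.77084350585938), 4.509767055511475)
[[0.6916, 0.1422], [0.5664, 0.1721], [0.4697, -0.118], [0.6451, -0.1548]]
[[ 1.18412572e-03  9.60574916e-01  2.78018757e-01  7.51783508e-02]
 [ 9.99998976e-01 -1.36085575e-03  4.42701752e-04  6.72877755e-04]
 [ 8.03591621e-04  2.78017948e-01 -9.60575544e-01 -1.72470038e-01]
 [ 0.00000000e+00  0.00000000e+00  0.00000000e+00  1.00000000e+00]] 334.1434322835904 321.02729957639775 239.06846914507483
[0, 0, 0.019] 270.0343458391805 320.0353659118593
[0, 0.0435, 0.019] 270.1338397117572 391.0068464569828
[0, -0.0435, 0.019] 269.93487067376367 249.07722965416235
[0, 0, 0.08] 241.63376660385669 320.31819363853464
```

```bash
python3 -m jog '[{"tx":0,"ty":0,"tz":4,"roll":0,"jaw":1},{"tx":0,"ty":0,"tz":2.5,"roll":0,"jaw":1},{"tx":0,"ty":0,"tz":1.5,"roll":0,"jaw":1},{"tx":0,"ty":0,"tz":0,"roll":0,"jaw":1},{"tx":0,"ty":0,"tz":0,"roll":0,"jaw":0.45},{"tx":0,"ty":0,"tz":0,"roll":0,"jaw":0.45},{"tx":0,"ty":0,"tz":0,"roll":0,"jaw":0.45},{"tx":0,"ty":0,"tz":0,"roll":0,"jaw":0.45}]'; python3 -m jog '[{"tx":0,"ty":0,"tz":0,"roll":0,"jaw":0.45},{"tx":0,"ty":0,"tz":0,"roll":0,"jaw":0.45},{"tx":0,"ty":0,"tz":0,"roll":0,"jaw":0.45},{"tx":0,"ty":0,"tz":0,"roll":0,"jaw":0.45}]';python3 w.py w4 block
```

```text
time_s: 10.5
position: [0.6012, -0.0105, 0.0509]
tcp_rot: [[0.299, 0.954, 0.002], [0.954, -0.299, -0.0], [0.0, 0.002, -1.0]]
force: [0.4, -0.3, 0.7]
opening: 0.724
grasp_force: 0.0
time_s: 10.9
position: [0.6004, -0.0103, 0.0498]
tcp_rot: [[0.299, 0.954, -0.0], [0.954, -0.299, 0.0], [-0.0, -0.0, -1.0]]
force: [-0.4, -0.1, 0.1]
opening: 0.463
grasp_force: 0.0
[ 0.60042951 -0.01034068  0.04983856] [-1.16382658e+01  4.09026501e+01  9.26614481e+01 -5.44059201e-04
  4.64414315e+01  5.77828406e+00]
block 0.81 [267.2 314.3] [ 0.5971 -0.0089  0.027 ]
blk 0.68 ((269.0, 318.0), (86.0, 86.0), 90.0)
[[0.588, 0.0284], [0.5713, -0.0186], [0.6176, -0.033], [0.6308, 0.015]]
blk 0.5 ((46.5, 502.0), (124.0, 93.0), 90.0)
[[0.6909, 0.1028], [0.6832, 0.0658], [0.7386, 0.0485], [0.7425, 0.0866]]
```

View pics/w4.png

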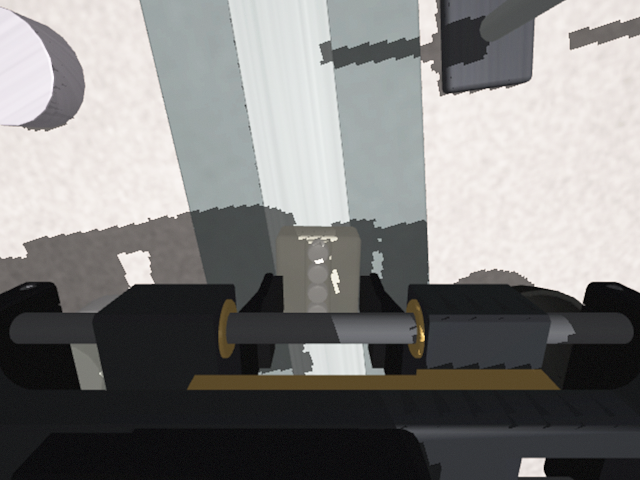

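The picture shows the fingers at about (278,310) and (365,310), just at the block's sides, so the grasp is placed right. I close further and watch the opening before lifting.

```bash
for i in 1 2 3; do python3 -m jog '[{"tx":0,"ty":0,"tz":0,"roll":0,"jaw":0},{"tx":0,"ty":0,"tz":0,"roll":0,"jaw":0}]' | grep -v rot; done; python3 w.py w5 block
```

```text
time_s: 11.25
position: [0.6005, -0.0104, 0.0498]
force: [0.3, -0.0, -0.2]
opening: 0.346
grasp_force: 0.0
time_s: 11.45
position: [0.6005, -0.0104, 0.0498]
force: [0.4, 0.3, -0.4]
opening: 0.172
grasp_force: 0.1
time_s: 11.65
position: [0.6003, -0.0103, 0.0498]
force: [-0.8, -1.0, 1.0]
opening: 0.103
grasp_force: 29.8
[ 0.60027495 -0.0102915   0.04982038] [-1.16385619e+01  4.09018786e+01  9.26687511e+01  4.46625421e-03
  4.64558668e+01  5.77732969e+00]
block 0.6 [267.6 321.2] [ 0.601  -0.0104  0.027 ]
blk 0.81 ((269.205810546875, 320.9959716796875), (85.0816879272461, 85.72862243652344), 88.87670135498047)
[[0.5901, 0.028], [0.5728, -0.0186], [0.6182, -0.0338], [0.6322, 0.0139]]
```

View pics/w5.png

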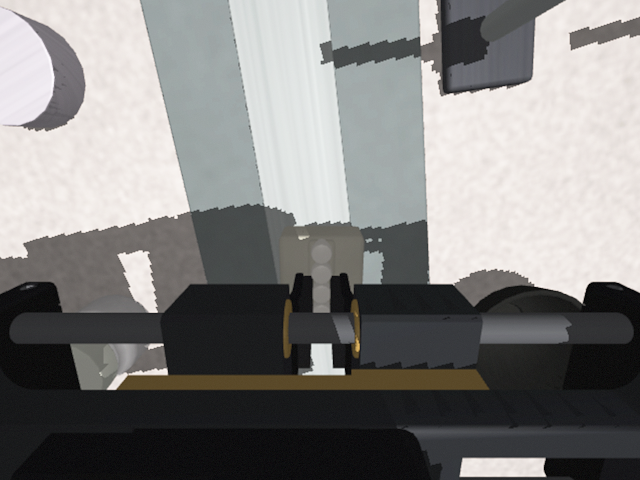

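The fingers hold only the teeth row, at about (322,275), with the body below them, so the tips are higher than expected. I check the true tip height by drawing the expected TCP and tip positions in the fixed views.

```bash
cat > o.py <<'E'
from h import *
s=read_state();M=T(s);out=[]
for n in ("scene","side"):
    c=capture(n);im=c["img"][:,:,::-1].copy();f=240/np.tan(np.radians(c["vertical_fov"]/2));W=np.linalg.inv(c["cam_to_world"])
    def pr(p):
        q=W@np.r_[p,1];return np.array([c["cx"]-f*q[0]/q[2],c["cy"]+f*q[1]/q[2]])
    pts=[pr((M@[0,0,z,1])[:3]) for z in (-.051,0,.019)];x,y=pts[1].astype(int)
    cr=cv2.resize(im[max(y-60,0):y+50,max(x-70,0):x+70],None,fx=5.5,fy=5.5,interpolation=cv2.INTER_CUBIC)
    for p,k in zip(pts,((255,0,0),(0,255,0),(0,0,255))):
        cv2.circle(cr,tuple(int(v) for v in ((p[0]-max(x-70,0))*5.5,(p[1]-max(y-60,0))*5.5)),4,k,-1)
    out.append(cv2.resize(cr,(400,320)))
cv2.imwrite("pics/o1.png",np.hstack(out))
E
python3 o.py
```

```text
(no output)
```

View pics/o1.png

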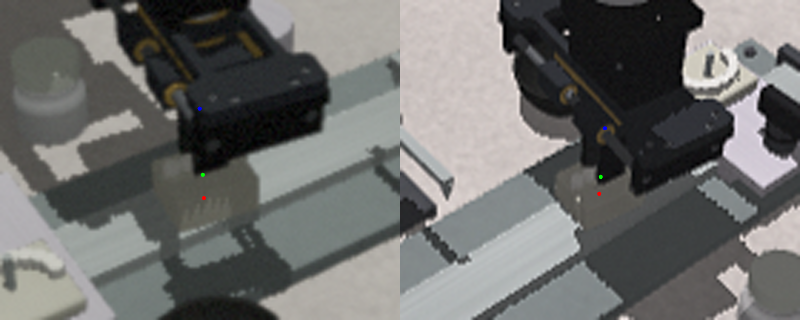

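The fixed views show the fingertips ending at the green mark, the reported TCP level, not at the red one, so the real tips are about 20 mm shorter than stated. I open, go 1.9 cm lower and grip the body.

```bash
python3 -m jog '[{"tx":0,"ty":0,"tz":0,"roll":0,"jaw":0.85},{"tx":0,"ty":0,"tz":0,"roll":0,"jaw":0.85},{"tx":0,"ty":0,"tz":0,"roll":0,"jaw":0.85},{"tx":0,"ty":0,"tz":0,"roll":0,"jaw":0.85},{"tx":0,"ty":0,"tz":0,"roll":0,"jaw":0.85},{"tx":0,"ty":0,"tz":0,"roll":0,"jaw":0.85},{"tx":0,"ty":0,"tz":0,"roll":0,"jaw":0.85},{"tx":0,"ty":0,"tz":0,"roll":0,"jaw":0.85}]' | grep -v rot;  python3 -m jog '[{"tx":0,"ty":0,"tz":0,"roll":0,"jaw":0.85},{"tx":0,"ty":0,"tz":0.5,"roll":0,"jaw":0.85},{"tx":0,"ty":0,"tz":0.5,"roll":0,"jaw":0.85},{"tx":0,"ty":0,"tz":0.5,"roll":0,"jaw":0.85},{"tx":0,"ty":0,"tz":0.4,"roll":0,"jaw":0.85},{"tx":0,"ty":0,"tz":0,"roll":0,"jaw":0.85},{"tx":0,"ty":0,"tz":0,"roll":0,"jaw":0.3},{"tx":0,"ty":0,"tz":0,"roll":0,"jaw":0.3}]' | grep -v rot; for i in 1 2 ; do python3 -m jog '[{"tx":0,"ty":0,"tz":0,"roll":0,"jaw":0.3},{"tx":0,"ty":0,"tz":0,"roll":0,"jaw":0.3}]' | grep -v rot; done
```

```text
time_s: 12.7
position: [0.6005, -0.0104, 0.0498]
force: [0.2, -0.1, 0.5]
opening: 0.748
grasp_force: 0.0
time_s: 13.5
position: [0.6006, -0.0104, 0.0309]
force: [0.1, 0.7, 0.4]
opening: 0.742
grasp_force: 0.0
time_s: 13.7
position: [0.6006, -0.0104, 0.0311]
force: [0.4, -1.0, 0.9]
opening: 0.573
grasp_force: 0.0
time_s: 13.9
position: [0.6006, -0.0104, 0.0311]
force: [-1.0, 0.2, 0.7]
opening: 0.522
grasp_force: 30.0
```

```bash
python3 -m jog '[{"tx":0,"ty":0,"tz":0,"roll":0,"jaw":0.3},{"tx":0,"ty":0,"tz":-2,"roll":0,"jaw":0.3},{"tx":0,"ty":0,"tz":-3,"roll":0,"jaw":0.3},{"tx":0,"ty":0,"tz":-3,"roll":0,"jaw":0.3},{"tx":0,"ty":0,"tz":0,"roll":0,"jaw":0.3}]' ; python3 -m jog '[{"tx":1.5,"ty":-1.8,"tz":0,"roll":0,"jaw":0.3},{"tx":2.9,"ty":-3.6,"tz":0,"roll":0,"jaw":0.3},{"tx":2.9,"ty":-3.6,"tz":0,"roll":0,"jaw":0.3},{"tx":2.9,"ty":-3.6,"tz":0,"roll":0,"jaw":0.3},{"tx":2.9,"ty":-3.6,"tz":0,"roll":0,"jaw":0.3},{"tx":2.9,"ty":-3.6,"tz":0,"roll":0,"jaw":0.3},{"tx":2.9,"ty":-3.6,"tz":0,"roll":0,"jaw":0.3},{"tx":1.4,"ty":-1.8,"tz":0,"roll":0,"jaw":0.3}]';  python3 -m jog '[{"tx":0,"ty":0,"tz":0,"roll":0,"jaw":0.3},{"tx":0,"ty":0,"tz":3,"roll":0,"jaw":0.3},{"tx":0,"ty":0,"tz":3,"roll":0,"jaw":0.3},{"tx":0,"ty":0,"tz":2,"roll":0,"jaw":0.3},{"tx":0,"ty":0,"tz":1,"roll":0,"jaw":0.3},{"tx":0,"ty":0,"tz":0.8,"roll":0,"jaw":0.3},{"tx":0,"ty":0,"tz":0,"roll":0,"jaw":0.3},{"tx":0,"ty":0,"tz":0,"roll":0,"jaw":0.3}]'
```

```text
time_s: 14.4
position: [0.6035, -0.0109, 0.1147]
tcp_rot: [[0.299, 0.954, 0.008], [0.954, -0.299, -0.002], [0.001, 0.008, -1.0]]
force: [0.4, 0.4, -1.3]
opening: 0.529
grasp_force: 30.0
time_s: 15.2
position: [0.4169, 0.2606, 0.1098]
tcp_rot: [[0.297, 0.955, -0.004], [0.955, -0.297, -0.001], [-0.002, -0.004, -1.0]]
force: [0.4, 0.2, -1.3]
opening: 0.524
grasp_force: 30.0
time_s: 16.0
position: [0.4214, 0.2587, 0.0132]
tcp_rot: [[0.3, 0.954, 0.001], [0.954, -0.3, 0.0], [0.001, 0.001, -1.0]]
force: [1.1, -1.2, -1.0]
opening: 0.528
grasp_force: 30.0
```

```bash
python3 -m jog '[{"tx":0,"ty":0,"tz":0.4,"roll":0,"jaw":0.3},{"tx":0,"ty":0,"tz":0.3,"roll":0,"jaw":0.3},{"tx":0,"ty":0,"tz":0,"roll":0,"jaw":0.3},{"tx":0,"ty":0,"tz":0,"roll":0,"jaw":0.3}]' |egrep "posi|forc"; for i in 1 2; do  python3 -m jog '[{"tx":0,"ty":0,"tz":0.1,"roll":0,"jaw":0.3},{"tx":0,"ty":0,"tz":0,"roll":0,"jaw":0.3}]'|egrep "posi|force" ;done
```

```text
position: [0.4208, 0.2588, 0.006]
force: [0.0, -0.1, -1.4]
grasp_force: 30.0
position: [0.4208, 0.2588, 0.0049]
force: [-0.7, 0.1, -1.0]
grasp_force: 30.0
position: [0.4209, 0.2588, 0.004]
force: [-0.3, -0.5, 1.4]
grasp_force: 30.0
```

```bash
python3 -m jog '[{"tx":0,"ty":0,"tz":0,"roll":0,"jaw":1},{"tx":0,"ty":0,"tz":0,"roll":0,"jaw":1},{"tx":0,"ty":0,"tz":0,"roll":0,"jaw":1},{"tx":0,"ty":0,"tz":0,"roll":0,"jaw":1},{"tx":0,"ty":0,"tz":-1,"roll":0,"jaw":1},{"tx":0,"ty":0,"tz":-2,"roll":0,"jaw":1},{"tx":0,"ty":0,"tz":-4,"roll":0,"jaw":1},{"tx":0,"ty":0,"tz":-4,"roll":0,"jaw":1}]' |egrep "posi|open"; python3 -m jog '[{"tx":0,"ty":0,"tz":-4,"roll":0.147,"jaw":1},{"tx":0,"ty":0,"tz":-2,"roll":0.147,"jaw":1},{"tx":0,"ty":0,"tz":0,"roll":0.147,"jaw":1},{"tx":0,"ty":0,"tz":0,"roll":0.147,"jaw":1},{"tx":0,"ty":0,"tz":0,"roll":0.147,"jaw":1},{"tx":0,"ty":0,"tz":0,"roll":0.147,"jaw":1},{"tx":0,"ty":0,"tz":0,"roll":0.147,"jaw":1},{"tx":0,"ty":0,"tz":0,"roll":0.147,"jaw":1}]' |egrep "posi|open"
python3 -m jog '[{"tx":0,"ty":0,"tz":0,"roll":0.147,"jaw":1},{"tx":0,"ty":0,"tz":0,"roll":0.143,"jaw":1},{"tx":0,"ty":0,"tz":0,"roll":0,"jaw":1},{"tx":0,"ty":0,"tz":0,"roll":0,"jaw":1}]' |egrep "posi|open|rot"
python3 - <<'E'
from h import *
for n in ("scene","side"):
    c=capture(n)
    for r in landmark_of(n,"block")[:1]: print(r["p"],at(c,r["point"],0))
s=read_state();R=np.array(s['tcp_rot']);print(R.T@(np.array([.50,-.145,.27])-s['position']))
E
```

```text
position: [0.4201, 0.2585, 0.1151]
opening: 0.993
position: [0.4205, 0.2587, 0.1745]
opening: 0.995
position: [0.4206, 0.2587, 0.1743]
tcp_rot: [[0.981, -0.195, 0.0], [-0.195, -0.981, 0.0], [0.0, -0.0, -1.0]]
opening: 1.002
0.74 [0.42329566 0.26219758 0.        ]
0.68 [0.42365785 0.26038333 0.        ]
[ 0.15712091  0.38025072 -0.09603608]
```

```bash
python3 -m jog '[{"tx":1.8,"ty":4.2,"tz":-1,"roll":0,"jaw":1},{"tx":1.8,"ty":4.2,"tz":-1,"roll":0,"jaw":1},{"tx":1.8,"ty":4.2,"tz":-1,"roll":0,"jaw":1},{"tx":1.8,"ty":4.2,"tz":-1,"roll":0,"jaw":1},{"tx":1.8,"ty":4.2,"tz":-1,"roll":0,"jaw":1},{"tx":1.8,"ty":4.2,"tz":-1,"roll":0,"jaw":1},{"tx":1.8,"ty":4.2,"tz":-1,"roll":0,"jaw":1},{"tx":1.8,"ty":4.2,"tz":-1,"roll":0,"jaw":1}]' |egrep "posi|open"; python3 -m jog '[{"tx":1.2,"ty":4.2,"tz":-1,"roll":0,"jaw":1},{"tx":0,"ty":0,"tz":0,"roll":0,"jaw":1},{"tx":0,"ty":0,"tz":0,"roll":0,"jaw":1},{"tx":0,"ty":0,"tz":0,"roll":0,"jaw":1}]' |egrep "posi|open"
cat >> w.py <<'E'
for k in ("carriage","clamp","slide"):
  for r in trace("wrist",k)[:1]:
    p=np.argwhere(r["pixels"]);rc=cv2.minAreaRect(p.astype(np.float32));z=dict(carriage=.042,clamp=.0875,slide=.015)[k]
    print(k,r["p"],r["bbox"],[np.round(at(c,q,z,M)[:2],4).tolist() for q in cv2.boxPoints(rc)])
E
python3 w.py w6
```

```text
position: [0.4954, -0.1009, 0.2544]
opening: 1.002
position: [0.498, -0.1414, 0.2633]
opening: 0.999
[ 0.49804897 -0.1413921   0.26328685] [-2.82457125e+01  1.84358352e+01  9.35730618e+01  2.88148671e-02
  6.81157766e+01  7.31054115e+01]
push_face 0.93 [145.9 354.3] [ 0.5611 -0.1941  0.036 ]
guide_pin 0.77 [108.  318.8] [ 0.6054 -0.1616  0.078 ]
knob_grip 0.67 [189.7 316.9] [ 0.5256 -0.1434  0.0765]
stylus_tip 0.64 [112.4  44.7] [0.6537 0.1039 0.085 ]
block 0.73 [258. 362.] [ 0.421  -0.1812  0.027 ]
block 0.21 [265.7 119.9] [0.4723 0.1303 0.027 ]
slide 0.75 [145.3 213.5] [ 0.5954 -0.0242  0.    ]
stand 0.88 [49.4 83.4] [0.7287 0.0939 0.    ]
carriage 0.9 [274.0, 72.2, 86.2, 148.0] [[0.6522, -0.1229], [0.4975, -0.0858], [0.4782, -0.1827], [0.635, -0.2091]]
clamp 0.89 [304.4, 166.7, 23.7, 51.1] [[0.5501, -0.1362], [0.5, -0.1254], [0.4946, -0.1526], [0.5449, -0.1622]]
slide 0.96 [0.0, 70.0, 409.0, 149.0] [[0.7203, 0.188], [0.5617, 0.2666], [0.4593, -0.2462], [0.6292, -0.2678]]
```

View pics/w6.png

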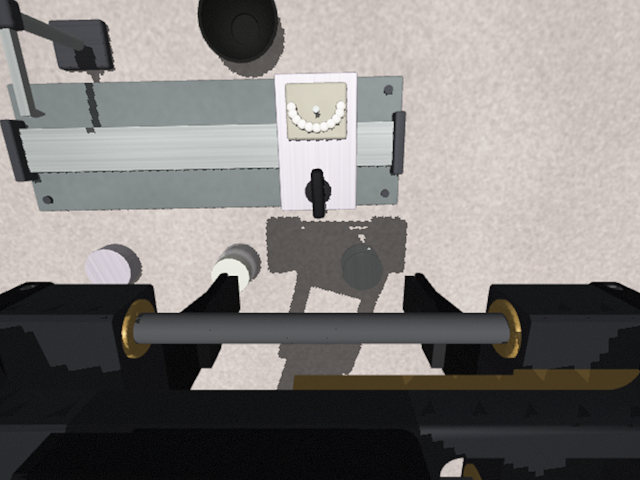

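The picture shows the bar grip from (319,170) to (319,216) and the pin at (317,111). The rail tilts about 1.3° to the tool, so the slide yaw is about -10°. Before descending I work out how low the gripper body hangs, because it must clear the 108 mm stylus arm.

```bash
cat > k.py <<'E'
from h import *
R=np.array([[.299,.954,0],[.954,-.299,0],[0,0,-1]]);P=np.array([.6003,-.0103,.0498])
for n in ("scene","side"):
    c=capture(n);f=240/np.tan(np.radians(c["vertical_fov"]/2));W=np.linalg.inv(c["cam_to_world"])
    def pr(t):
        q=W@np.r_[P+R@t,1];return np.array([c["cx"]-f*q[0]/q[2],c["cy"]+f*q[1]/q[2]])
    x,y=pr([0,0,0]).astype(int)
    for zb in (-.07,-.051,-.035):
        print(n,zb,[(sx,sy,((pr([sx*.0375,sy*.095,zb])-(x-70,y-60))*[400/140,320/110]).round().tolist()) for sx in(-1,1) for sy in(-1,1)])
E
python3 k.py
```

```text
scene -0.07 [(-1, -1, [85.0, 17.0]), (-1, 1, [205.0, 197.0]), (1, -1, [194.0, -11.0]), (1, 1, [329.0, 158.0])]
scene -0.051 [(-1, -1, [88.0, 42.0]), (-1, 1, [206.0, 224.0]), (1, -1, [195.0, 14.0]), (1, 1, [329.0, 185.0])]
scene -0.035 [(-1, -1, [90.0, 63.0]), (-1, 1, [207.0, 247.0]), (1, -1, [196.0, 34.0]), (1, 1, [328.0, 206.0])]
side -0.07 [(-1, -1, [328.0, 172.0]), (-1, 1, [178.0, 19.0]), (1, -1, [240.0, 214.0]), (1, 1, [96.0, 52.0])]
side -0.051 [(-1, -1, [324.0, 191.0]), (-1, 1, [176.0, 38.0]), (1, -1, [238.0, 233.0]), (1, 1, [96.0, 71.0])]
side -0.035 [(-1, -1, [321.0, 206.0]), (-1, 1, [176.0, 53.0]), (1, -1, [236.0, 248.0]), (1, 1, [96.0, 87.0])]
```

The body sits about 90 mm behind the TCP, which leaves ample clearance. I go down above the knob and measure it again from there.

```bash
python3 -m jog '[{"tx":1.2,"ty":-0.1,"tz":4,"roll":-0.02,"jaw":1},{"tx":1.2,"ty":0,"tz":4,"roll":0,"jaw":1},{"tx":0,"ty":0,"tz":4,"roll":0,"jaw":1},{"tx":0,"ty":0,"tz":0,"roll":0,"jaw":1},{"tx":0,"ty":0,"tz":0,"roll":0,"jaw":1}]' |egrep "posi|open|rot"; python3 w.py w7 knob_grip guide_pin push_face
```

```text
position: [0.5225, -0.1461, 0.1438]
tcp_rot: [[0.984, -0.178, -0.001], [-0.178, -0.984, 0.001], [-0.001, -0.001, -1.0]]
opening: 1.004
[ 0.52250066 -0.14610778  0.14380445] [-2.74297584e+01  2.92908478e+01  9.77564341e+01  3.12911587e-03
  5.30430191e+01  7.28433824e+01]
knob_grip 0.86 [248.7 314.6] [ 0.5227 -0.1424  0.0765]
guide_pin 0.64 [130.8 318.7] [ 0.6052 -0.1606  0.078 ]
push_face 0.59 [175.3 368.3] [ 0.5648 -0.1946  0.036 ]
carriage 0.64 [257.1, 78.2, 120.6, 208.1] [[0.6516, -0.1218], [0.4876, -0.0831], [0.4689, -0.1865], [0.6359, -0.2088]]
clamp 0.77 [297.1, 211.0, 38.5, 75.4] [[0.5531, -0.1372], [0.5003, -0.1267], [0.4957, -0.1522], [0.5487, -0.1612]]
slide 0.94 [0.0, 76.3, 441.2, 211.4] [[0.6944, 0.0903], [0.5212, 0.1719], [0.445, -0.2515], [0.6302, -0.2662]]
```

View pics/w7.png

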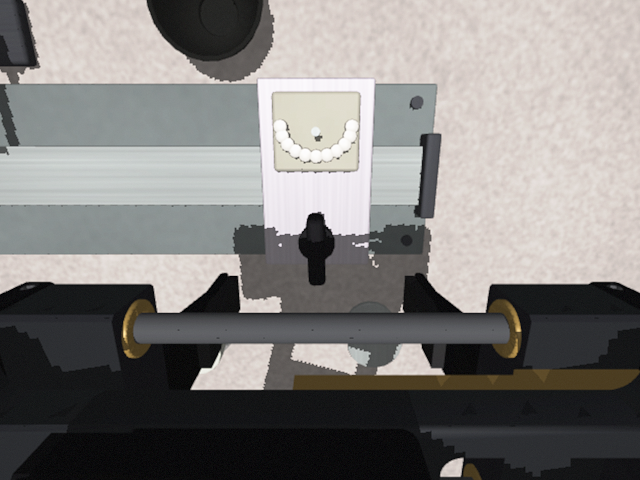

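The bar is centred at (316,248) and the slide is now level in the image. I shift 2.5 mm, descend and close on the bar.

```bash
python3 -m jog '[{"tx":0,"ty":-0.25,"tz":3,"roll":0,"jaw":0.6},{"tx":0,"ty":0,"tz":2.5,"roll":0,"jaw":0.6},{"tx":0,"ty":0,"tz":1.5,"roll":0,"jaw":0.6},{"tx":0,"ty":0,"tz":1.1,"roll":0,"jaw":0.6},{"tx":0,"ty":0,"tz":0,"roll":0,"jaw":0.6},{"tx":0,"ty":0,"tz":0,"roll":0,"jaw":0.3},{"tx":0,"ty":0,"tz":0,"roll":0,"jaw":0},{"tx":0,"ty":0,"tz":0,"roll":0,"jaw":0}]' |egrep "posi|open|for"; for i in 1 2;do python3 -m jog '[{"tx":0,"ty":0,"tz":0,"roll":0,"jaw":0},{"tx":0,"ty":0,"tz":0,"roll":0,"jaw":0},{"tx":0,"ty":0,"tz":0,"roll":0,"jaw":0}]' |egrep "posi|open|for";done; python3 w.py w8 knob_grip guide_pin
```

```text
position: [0.5238, -0.144, 0.0638]
force: [-0.6, -0.8, 0.0]
opening: 0.416
grasp_force: 0.0
position: [0.5234, -0.1424, 0.0631]
force: [2.5, 5.4, 3.9]
opening: 0.147
grasp_force: 29.8
position: [0.5234, -0.1424, 0.0631]
force: [2.9, 5.5, 2.2]
opening: 0.146
grasp_force: 29.8
[ 0.52343852 -0.14238554  0.06313424] [-27.08771501  36.69909985 100.95288413   0.15666756  42.36112262
  73.08359752]
guide_pin 0.86 [124.8 322.2] [ 0.6059 -0.159   0.078 ]
carriage 0.93 [236.1, 48.4, 172.9, 303.8] [[0.6522, -0.122], [0.4776, -0.0776], [0.4576, -0.1893], [0.6365, -0.2086]]
clamp 0.82 [297.4, 242.5, 42.6, 109.9] [[0.5554, -0.139], [0.5004, -0.128], [0.4964, -0.1501], [0.5518, -0.159]]
slide 0.72 [0.0, 49.7, 499.8, 302.3] [[0.6318, -0.268], [0.6839, 0.0205], [0.4925, 0.1105], [0.4259, -0.261]]
```

```bash
python3 -m jog '[{"tx":0,"ty":-0.15,"tz":0,"roll":0,"jaw":0},{"tx":0,"ty":0,"tz":0,"roll":-0.1,"jaw":0},{"tx":0,"ty":0,"tz":0,"roll":-0.13,"jaw":0},{"tx":0,"ty":0,"tz":0,"roll":-0.13,"jaw":0},{"tx":0,"ty":0,"tz":0,"roll":-0.13,"jaw":0},{"tx":0,"ty":0,"tz":0,"roll":-0.13,"jaw":0},{"tx":0,"ty":0,"tz":0,"roll":-0.13,"jaw":0},{"tx":0,"ty":0,"tz":0,"roll":0,"jaw":0}]' |egrep "posi|open|for|rot";python3 -m jog '[{"tx":0,"ty":0,"tz":0,"roll":-0.13,"jaw":0},{"tx":0,"ty":0,"tz":0,"roll":-0.13,"jaw":0},{"tx":0,"ty":0,"tz":0,"roll":-0.13,"jaw":0},{"tx":0,"ty":0,"tz":0,"roll":-0.1,"jaw":0},{"tx":0,"ty":0,"tz":0,"roll":-0.1,"jaw":0},{"tx":0,"ty":0,"tz":0,"roll":0,"jaw":0},{"tx":0,"ty":0,"tz":0,"roll":0,"jaw":0}]' |egrep "posi|open|for|rot";python3 -c "
from h import *
s=read_state();print(s['moment'],s['joint_positions']);R=np.array(s['tcp_rot']);print(R.T@np.array([.174,.985,0])*26.9)"
```

```text
position: [0.5232, -0.141, 0.0631]
tcp_rot: [[0.841, 0.542, -0.0], [0.542, -0.841, 0.002], [0.001, -0.002, -1.0]]
force: [0.6, 4.7, 4.6]
opening: 0.145
grasp_force: 29.8
position: [0.5222, -0.1412, 0.0631]
tcp_rot: [[0.399, 0.917, -0.002], [0.917, -0.399, 0.002], [0.001, -0.003, -1.0]]
force: [-1.8, 3.0, 4.9]
opening: 0.149
grasp_force: 29.8
[0.54054392 0.18843208 0.06724469] [-2.69887502e+01  3.66738755e+01  1.01038588e+02  3.78874083e-02
  4.24488317e+01 -3.51087600e+00]
[26.16461436 -6.27569562  0.03359391]
```

```bash
python3 -m jog '[{"tx":1.5,"ty":-0.36,"tz":0,"roll":0,"jaw":0},{"tx":3,"ty":-0.72,"tz":0,"roll":0,"jaw":0},{"tx":3,"ty":-0.72,"tz":0,"roll":0,"jaw":0},{"tx":3,"ty":-0.72,"tz":0,"roll":0,"jaw":0},{"tx":1.5,"ty":-0.36,"tz":0,"roll":0,"jaw":0},{"tx":0,"ty":0,"tz":0,"roll":0,"jaw":0},{"tx":0,"ty":0,"tz":0,"roll":0,"jaw":0}]' |egrep "posi|open|for|rot";python3 w.py w9 guide_pin stylus_tip;python3 -c "
from h import *
s=read_state();R=np.array(s['tcp_rot']);print(R.T@np.array([.174,.985,0])*10)"
```

```text
position: [0.5442, -0.02, 0.0631]
tcp_rot: [[0.398, 0.917, -0.001], [0.917, -0.398, 0.001], [0.001, -0.002, -1.0]]
force: [-1.9, 3.8, 6.1]
opening: 0.145
grasp_force: 29.9
[ 0.54419136 -0.01998489  0.06308755] [-1.38960564e+01  3.68302364e+01  1.00580608e+02  7.85126309e-02
  4.26770073e+01  9.51707075e+00]
guide_pin 0.67 [265.7 489.9] [ 0.6289 -0.0395  0.078 ]
blk 0.17 ((251.38491821289062, 407.71160888671875), (152.4664306640625, 260.8154296875), 14.500167846679688)
[[0.6677, 0.0072], [0.5305, 0.0285], [0.5107, -0.0665], [0.6674, -0.0849]]
carriage 0.87 [264.6, 153.4, 262.3, 197.9] [[0.6731, 0.007], [0.5277, 0.0267], [0.5089, -0.0737], [0.6745, -0.0894]]
clamp 0.79 [299.0, 243.3, 43.1, 107.3] [[0.5477, 0.0106], [0.5245, -0.0404], [0.5447, -0.0491], [0.566, 0.0027]]
slide 0.74 [211.2, 0.0, 320.2, 476.5] [[0.6898, 0.1145], [0.5488, 0.1449], [0.4581, -0.2471], [0.6809, -0.2682]]
[ 9.7243112  -2.34259964  0.0099327 ]
```

```bash
python3 -m jog '[{"tx":1.6,"ty":-0.39,"tz":0,"roll":0,"jaw":0},{"tx":3.5,"ty":-0.83,"tz":0,"roll":0,"jaw":0},{"tx":3.5,"ty":-0.83,"tz":0,"roll":0,"jaw":0},{"tx":3.2,"ty":-0.76,"tz":0,"roll":0,"jaw":0},{"tx":1.8,"ty":-0.43,"tz":0,"roll":0,"jaw":0},{"tx":0,"ty":0,"tz":0,"roll":0,"jaw":0},{"tx":0,"ty":0,"tz":0,"roll":0,"jaw":0}]' |egrep "posi|open|for"
cat > m.py <<'E'
from h import *
s=read_state();M=T(s);u=np.array([.178,.984]);print(s["position"],s["force"])
for n in ("wrist","scene","side"):
  for _ in (0,1):
    c=capture(n);t=M if n=="wrist" else None;P={}
    for k,z in (("guide_pin",.078),("stylus_tip",.085)):
        P[k]=[(round(r["p"],2),np.round(r["point"],1).tolist(),at(c,r["point"],z,t)[:2].round(4)) for r in landmark_of(n,k)[:3]]
    for a in P["guide_pin"][:1]:
        for b in P["stylus_tip"]: print(n,a,b,"dy",((b[2]-a[2])@u).round(4))
E
cp m.py m_.py; python3 m.py
```

```text
position: [0.5691, 0.1173, 0.0631]
force: [-2.1, 3.6, 5.3]
opening: 0.148
grasp_force: 29.9
[0.56906887 0.11731441 0.06312839] [-2.0549592   3.57319123  5.30318018]
wrist (0.55, [261.9, 489.1], array([0.654 , 0.0998])) (0.62, [257.1, 489.3], array([0.6523, 0.106 ])) dy 0.0058
wrist (0.55, [262.1, 490.4], array([0.6546, 0.0995])) (0.89, [255.9, 489.2], array([0.6525, 0.1066])) dy 0.0066
scene (0.62, [228.4, 355.9], array([0.6435, 0.1054])) (0.7, [171.2, 397.6], array([0.5698, 0.3143])) dy 0.1924
scene (0.62, [228.4, 355.9], array([0.6435, 0.1054])) (0.62, [271.1, 416.8], array([0.7961, 0.0854])) dy 0.0075
scene (0.62, [228.4, 355.9], array([0.6435, 0.1054])) (0.59, [224.2, 360.3], array([0.6464, 0.1135])) dy 0.0085
scene (0.56, [232.0, 355.7], array([0.6507, 0.0972])) (0.96, [274.8, 418.6], array([0.8036, 0.0803])) dy 0.0106
scene (0.56, [232.0, 355.7], array([0.6507, 0.0972])) (0.96, [170.7, 396.4], array([0.5666, 0.3141])) dy 0.1985
scene (0.56, [232.0, 355.7], array([0.6507, 0.0972])) (0.73, [224.7, 358.8], array([0.6456, 0.1104])) dy 0.0121
side (0.83, [247.0, 298.4], array([0.6472, 0.1061])) (0.85, [203.7, 256.2], array([0.8021, 0.0773])) dy -0.0008
side (0.83, [247.0, 298.4], array([0.6472, 0.1061])) (0.77, [335.5, 251.0], array([0.5634, 0.3176])) dy 0.1932
side (0.83, [247.0, 298.4], array([0.6472, 0.1061])) (0.74, [242.2, 298.0], array([0.6524, 0.1014])) dy -0.0037
side (0.83, [245.0, 298.3], array([0.6511, 0.1022])) (0.97, [334.6, 250.7], array([0.5651, 0.3167])) dy 0.1958
side (0.83, [245.0, 298.3], array([0.6511, 0.1022])) (0.79, [203.3, 254.0], array([0.8067, 0.0796])) dy 0.0055
side (0.83, [245.0, 298.3], array([0.6511, 0.1022])) (0.78, [248.9, 216.0], array([0.7644, 0.2256])) dy 0.1416
```

```bash
python3 -m jog '[{"tx":0.3,"ty":-0.07,"tz":0,"roll":0,"jaw":0},{"tx":0.3,"ty":-0.07,"tz":0,"roll":0,"jaw":0},{"tx":0,"ty":0,"tz":0,"roll":0,"jaw":0},{"tx":0,"ty":0,"tz":0,"roll":0,"jaw":0},{"tx":0,"ty":0,"tz":0,"roll":0,"jaw":0}]' |egrep "posi|open|for"
python3 m.py | awk '{d=$NF; if(NF<9||(d<0.03&&d>-0.03))print}'
python3 - <<'E'
from h import *
o=[]
for n,(r,q) in dict(wrist=(260,489),scene=(228,358),side=(245,298)).items():
    im=capture(n)["img"][:,:,::-1];o.append(cv2.resize(im[r-35:r+35,q-35:q+35],(266,266),interpolation=cv2.INTER_CUBIC))
cv2.imwrite("pics/fit.png",np.hstack(o))
E
```

```text
position: [0.5697, 0.1211, 0.0631]
force: [-3.2, 0.3, 6.1]
opening: 0.145
grasp_force: 29.9
[0.56972919 0.12111803 0.06311119] [-3.15707539  0.2672162   6.08300767]
wrist (0.92, [261.0, 489.3], array([0.6549, 0.1041])) (0.65, [263.1, 491.9], array([0.6533, 0.1064])) dy 0.002
wrist (0.76, [262.1, 488.0], array([0.6541, 0.1038])) (0.73, [262.3, 489.6], array([0.6524, 0.1072])) dy 0.003
scene (0.98, [228.6, 357.3], array([0.6457, 0.1069])) (0.7, [226.1, 357.8], array([0.6473, 0.1059])) dy -0.0007
scene (0.92, [229.4, 357.8], array([0.648 , 0.1057])) (0.8, [224.2, 358.5], array([0.6442, 0.1112])) dy 0.0047
scene (0.92, [229.4, 357.8], array([0.648 , 0.1057])) (0.72, [272.0, 418.9], array([0.7998, 0.0861])) dy 0.0077
side (0.95, [248.2, 298.0], array([0.6455, 0.1091])) (0.72, [203.0, 255.3], array([0.8053, 0.077 ])) dy -0.0031
side (0.95, [248.2, 298.0], array([0.6455, 0.1091])) (0.7, [245.6, 297.6], array([0.6466, 0.1089])) dy -0.0
side (0.77, [248.7, 301.2], array([0.6396, 0.1058])) (0.8, [200.6, 256.5], array([0.8091, 0.0697])) dy -0.0054
```

View pics/fit.png

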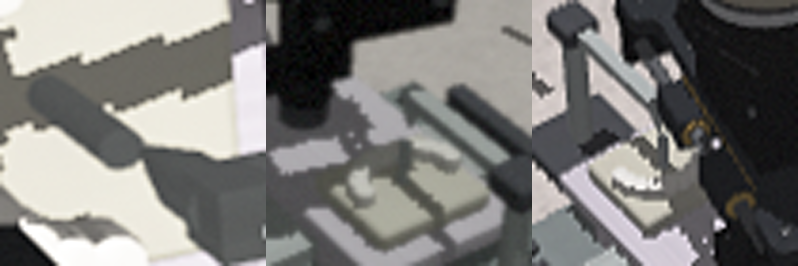

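In the close view the pin top at (122,150) and the stylus tip at (140,150) are nearly coaxial. After allowing for the 7 mm height difference, the tip is still about 2.7 mm ahead along the rail, which agrees with the networks. I nudge it on.

```bash
python3 -m jog '[{"tx":0.3,"ty":-0.07,"tz":0,"roll":0,"jaw":0},{"tx":0,"ty":0,"tz":0,"roll":0,"jaw":0},{"tx":0,"ty":0,"tz":0,"roll":0,"jaw":0},{"tx":0,"ty":0,"tz":0,"roll":0,"jaw":0},{"tx":0,"ty":0,"tz":0,"roll":0,"jaw":0}]' |egrep "posi|open|for"
python3 m.py | grep wrist
```

```text
position: [0.5702, 0.124, 0.0631]
force: [-3.7, -0.4, 6.9]
opening: 0.145
grasp_force: 29.9
wrist (0.81, [264.1, 489.5], array([0.655 , 0.1054])) (0.75, [269.7, 492.0], array([0.6529, 0.106 ])) dy 0.0002
wrist (0.7, [264.7, 489.0], array([0.6547, 0.1052])) (0.93, [271.0, 491.0], array([0.6523, 0.1055])) dy -0.0001
```

The pin is aligned to about 0 mm, so I turn the knob clockwise.

```bash
python3 -m jog '[{"tx":0,"ty":0,"tz":0,"roll":0.1,"jaw":0},{"tx":0,"ty":0,"tz":0,"roll":0.13,"jaw":0},{"tx":0,"ty":0,"tz":0,"roll":0.13,"jaw":0},{"tx":0,"ty":0,"tz":0,"roll":0.13,"jaw":0},{"tx":0,"ty":0,"tz":0,"roll":0.13,"jaw":0},{"tx":0,"ty":0,"tz":0,"roll":0.13,"jaw":0},{"tx":0,"ty":0,"tz":0,"roll":0.13,"jaw":0},{"tx":0,"ty":0,"tz":0,"roll":0,"jaw":0}]' |egrep "posi|open|for|rot";python3 -m jog '[{"tx":0,"ty":0,"tz":0,"roll":0.13,"jaw":0},{"tx":0,"ty":0,"tz":0,"roll":0.13,"jaw":0},{"tx":0,"ty":0,"tz":0,"roll":0.1,"jaw":0},{"tx":0,"ty":0,"tz":0,"roll":0.1,"jaw":0},{"tx":0,"ty":0,"tz":0,"roll":0,"jaw":0},{"tx":0,"ty":0,"tz":0,"roll":0,"jaw":0}]' |egrep "posi|open|for|rot";python3 m.py | egrep "wrist|^\["; python3 -c "
from h import *
print(read_state()['moment'])"
```

```text
position: [0.5713, 0.1228, 0.0631]
tcp_rot: [[0.962, 0.275, -0.0], [0.275, -0.962, -0.003], [-0.001, 0.003, -1.0]]
force: [-2.1, -3.9, 5.6]
opening: 0.146
grasp_force: 29.9
position: [0.5714, 0.122, 0.0632]
tcp_rot: [[0.984, -0.178, -0.0], [-0.178, -0.984, -0.004], [0.001, 0.004, -1.0]]
force: [-1.9, -6.4, 5.4]
opening: 0.147
grasp_force: 29.9
[0.57142382 0.12199792 0.06316822] [-1.93832592 -6.43623555  5.44749408]
wrist (0.7, [124.9, 325.7], array([0.6536, 0.104 ])) (0.85, [129.6, 322.4], array([0.6517, 0.1059])) dy 0.0015
wrist (0.69, [125.4, 322.2], array([0.6537, 0.1056])) (0.6, [127.6, 320.5], array([0.6526, 0.1066])) dy 0.0008
[-1.21757833  0.31593296 -0.03103566]
```

```bash
python3 -m jog '[{"tx":0,"ty":0,"tz":0,"roll":0.05,"jaw":0},{"tx":0,"ty":0,"tz":0,"roll":0,"jaw":0},{"tx":0,"ty":0,"tz":0,"roll":-0.05,"jaw":0},{"tx":0,"ty":0,"tz":0,"roll":0,"jaw":0.8},{"tx":0,"ty":0,"tz":0,"roll":0,"jaw":0.8},{"tx":0,"ty":0,"tz":0,"roll":0,"jaw":0.8},{"tx":0,"ty":0,"tz":0,"roll":0,"jaw":0.8},{"tx":0,"ty":0,"tz":0,"roll":0,"jaw":0.8}]' |egrep "posi|open|for|rot";python3 -m jog '[{"tx":0,"ty":0,"tz":0,"roll":0,"jaw":0.8},{"tx":0,"ty":0,"tz":-1,"roll":0,"jaw":0.8},{"tx":0,"ty":0,"tz":-3,"roll":0,"jaw":0.8},{"tx":0,"ty":0,"tz":-4,"roll":0,"jaw":0.8},{"tx":-1,"ty":0,"tz":-4,"roll":0,"jaw":0.8},{"tx":0,"ty":0,"tz":-2,"roll":0,"jaw":0.8},{"tx":0,"ty":0,"tz":0,"roll":0,"jaw":0.8},{"tx":0,"ty":0,"tz":0,"roll":0,"jaw":0.8}]' |egrep "posi|open|for|time";python3 m.py | awk '{d=$NF; if(NF<9||(d<0.03&&d>-0.03))print}'
python3 - <<'E'
from h import *
s=read_state();M=T(s);c=capture("wrist")
r=trace("wrist","clamp")[0];rc=cv2.minAreaRect(np.argwhere(r["pixels"]).astype(np.float32));b=[at(c,q,.0875,M)[:2] for q in cv2.boxPoints(rc)];print(r["p"],rc,np.round(b,4).tolist())
for n in ("scene","side"):
    c=capture(n)
    for k in ("block","jar","bowl","spool","tin"):
        for r in landmark_of(n,k)[:1]: print(n,k,round(r["p"],2),at(c,r["point"],0).round(3))
E
```

```text
position: [0.571, 0.1261, 0.0626]
tcp_rot: [[0.984, -0.178, -0.0], [-0.178, -0.984, 0.0], [-0.0, -0.0, -1.0]]
force: [-0.4, 0.6, 0.6]
opening: 0.512
grasp_force: 0.0
time_s: 34.55
position: [0.561, 0.1279, 0.2033]
force: [0.6, -0.6, -0.6]
opening: 0.798
grasp_force: 0.0
[0.56097579 0.12790961 0.20326982] [ 0.57564288 -0.59590952 -0.6092011 ]
wrist (0.69, [120.3, 327.8], array([0.6528, 0.1044])) (0.6, [120.3, 326.4], array([0.6526, 0.1058])) dy 0.0013
wrist (0.95, [119.2, 325.2], array([0.654 , 0.1064])) (0.95, [116.8, 325.9], array([0.6553, 0.1057])) dy -0.0005
scene (0.95, [228.2, 357.0], array([0.6445, 0.1074])) (0.67, [226.2, 360.0], array([0.6502, 0.1086])) dy 0.0022
scene (0.7, [226.3, 358.7], array([0.6426, 0.1139])) (0.64, [227.5, 358.7], array([0.6513, 0.104 ])) dy -0.0082
side (0.77, [246.2, 297.0], array([0.6508, 0.1064])) (0.77, [204.3, 254.4], array([0.8037, 0.0813])) dy 0.0025
side (0.77, [246.2, 297.0], array([0.6508, 0.1064])) (0.66, [241.4, 295.6], array([0.6577, 0.1031])) dy -0.002
side (0.72, [247.4, 298.3], array([0.6466, 0.1071])) (0.88, [204.6, 254.3], array([0.8031, 0.0822])) dy 0.0034
0.84 ((219.0, 325.5), (29.0, 58.0), 90.0) [[0.5991, 0.1286], [0.5476, 0.1383], [0.543, 0.1125], [0.5947, 0.104]]
scene block 0.93 [0.424 0.257 0.   ]
scene jar 0.9 [ 0.433 -0.018  0.   ]
scene bowl 0.76 [ 0.711 -0.096  0.   ]
scene spool 0.71 [ 0.413 -0.169  0.   ]
scene tin 0.88 [0.464 0.152 0.   ]
side block 0.93 [0.423 0.259 0.   ]
side jar 0.88 [ 0.445 -0.023  0.   ]
side bowl 0.81 [ 0.719 -0.094 -0.   ]
side spool 0.94 [ 0.402 -0.176  0.   ]
side tin 0.95 [ 0.472  0.15  -0.   ]
```

Everything checks out: the pin is within about 1 mm, the knob bar lies across the rail, the block stands on the bench and the bystanders have not moved.

```bash
python3 -c "
from rig import *
print(hand_in())"
```

```text
the job is handed in; nothing more can be done
None
```

The job is handed in at about 35 s of the 72 s allowed, though the judge's verdict was not reported: by the cameras, the block stands on the free bench, the guide pin is within about 1–2 mm of the stylus, the knob is back at its tight angle, and the jar, bowl, spool and tin stand where they were.

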